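# Put the loose pipe fittings back beside their twins

### The arm

A 6-joint arm with a two-finger parallel gripper is mounted at the origin on the work surface. World frame = base frame: x ahead of the robot, y to its left, z up, the work surface at z = 0. Lengths are in mm, angles in rad, forces in N, time in s.
With the tool pointing down it reaches from about 275 to 1000 mm from the base axis. Payload 8.4 kg.
Tool frame: the origin (TCP) lies at the very end of the fingers, on their centre line; the grasp point (between the pads) lies 19 mm behind it; z points along the fingers, y is the direction in which the jaws open and shut (so a half turn about z gives the same grasp; the last joint's range is limited). The gripper opens to 85 mm and grips with 20 to 120 N. Pads are 22 mm wide; open, the fingers measure 114 mm over their backs; the gripper's body (76 mm by 85 mm) begins 54 mm behind the grasp point. The pads swing forward as they close: fully open they stand 13 mm farther back than shut.
Start: joints at [1.328, 0.353, 1.633, -0, 1.155, -0.002], TCP at [149.048, 606.97, 231.281] pointing down, gripper open.
Joint ranges: [-2.63, 2.63], [-0.92, 2.1], [0.06, 2.66], [-1.3, 4.44], [0, 2.69], [-3.02, 3.02]. Speed limits (rad/s): [2.22, 2.22, 2.79, 3.14, 3.14, 3.14].

### API

Orientations are given as [roll, pitch, yaw] about the fixed x, y, z axes, in that order (R = Rz(yaw) Ry(pitch) Rx(roll)).
In Python, from rig import sense, grab_frame, get_calibration, sign_off, boxes_of, trace gives the robot as it stands.
- The arm moves only by the tool servo_tool, never from a script. Its argument "rows" is a list of rows, each a list of 3 entries, a list of its own where there are three numbers: the finger opening in mm, from 0 to 85.4, then the shift along the tool's x, y, z in mm, then the turn, a rotation vector about the tool's x, y, z in degrees. A call has 1 to 8 rows; each row shifts and turns the commanded pose from where the row before left it, along the tool's axes as they then stand; what a row does not reach is not made up. A row lasts 1/8 s, in which the tool goes at most 62.5 mm and 10.7 degrees, less where a joint would pass 70% of its speed; a pose out of reach is approached as far as the arm can. A call is refused whole if a number of a shift passes 62.5 or a number of a turn 10.7, either way. A call with a gripper value outside its range is refused whole. The fingers move at their own pace and stop on an object; "force" is the grip in N (left out, the last holds). Time passes only in rows, so rows that do not move let the fingers close. It gives the time, the measured TCP pose, the force and the opening at its end, in the units of the state.
- sense(): the state, without advancing time (a new reading comes with each control period).
- grab_frame(name): name is "side" or "top"; returns the picture (384x512x3 uint8, blue, green, red); there is no depth.
- get_calibration(name): a dict with "intrinsics" (3x3 intrinsics, pixels), "world_to_cam" (4x4, takes a point from world to camera coordinates). Camera axes: x right, y down, z forward; pixel columns grow to the right and rows downward; lengths in mm; the calibration is good to about 2 mm. A picture is of the moment at which its call begins. get_calibration takes no time and is no camera call.
- sign_off(): hands the job in, once; it reports no verdict.
Trained networks look in the newest picture that a camera, given by its name, has taken for a name from the list of things; names that differ only in an ending like _2 or _b are one class to them, and where a whole thing is asked for, a point or a joint stands for the part that bears it (a point fixed in the world has none). Each returns a list of dicts, best first, with "conf" (0 to 1); they miss things now and then, are a little off and sometimes report something else, mostly with a low value. They report only what shows in the picture. A call takes as long as a camera call. They do not tell look-alikes from the thing itself.
- boxes_of(camera, thing): "centre" ([x, y, z] in mm, in the coordinates of the camera as it stood for that picture, good to about 4 mm: the middle of the surface that is visible of it).
- trace(camera, thing): "mask" (384x512 bool, what is visible of it).
The state is a dict: "clock": time; "qpos": joint angles; "qvel": joint speeds; "joint_efforts": joint torques, N m; "eef_pos": TCP position; "tcp_rot": TCP orientation; "contact_force": force on the tool from outside, world axes, zero at the start; "wrist_torque": the same for the moment, N m; "opening": opening from 0.0 (shut) to 1.0 (fully open).
Only numpy, scipy, OpenCV 4.12 (cv2) and the standard library are available. Lean on these libraries where they do the work, as an engineer would, in place of code of your own. Each camera call takes 0.05 s, during which the arm holds its last target. There are 200 camera calls.

### The job

Put the four loose pipe fittings that have a twin in the open green box back where they belong: each one released and sitting on the floor of the bin that holds its twin, beside the twin and resting the same way up as it lies or stands now. The two fittings that only look similar, the slight-bend elbow and the closed cap, have no twin in the box: leave them where they lie.

Things in the scene. Friction and masses are not known exactly. Their poses are not given: they have to be found in the camera images.
- elbow_mid (a point): Loose copper 90-degree elbow, lying flat, 32 mm thick, 0.11 kg. Point: where the axes of its legs cross, half-way up. Legs point along +x and +y, 32 mm round, open ends 46 mm from the point; rounded outer corner. Pinch across one leg, 22 to 46 mm out from the point. Loose fittings lie 100 mm or more apart, at any yaw, among shelf things up to 66 mm tall.
- tee_mid (a point): Loose copper tee, lying flat, 32 mm thick, 0.15 kg. Point: where its axes cross, half-way up. The straight run lies along x, open ends 38 mm to either side; the branch points along +y, its open end 44 mm from the point. All tubes are 32 mm across. Can be pinched across the branch, 22 to 44 mm out.
- coupling_mid (a point): Loose copper coupling: a straight sleeve standing on end, 32 mm diameter, 46 mm tall, open at the top, 0.07 kg. Point: its centre, 23 mm above what it stands on; z is its axis.
- valve_mid (a point): Loose brass ball valve, 0.42 kg, handle on top. Point: middle of the body, 20 mm above what it lies on. Pipe axis x, ends 40 mm to either side; octagonal body 52 mm long, 40 mm across its flat sides (y) and 40 mm tall. A flat steel handle 56 mm long, 11 mm wide lies along x over the middle, its top 63 mm up. Pinch the flat sides (y), the handle between the fingers.
- elbow45_mid (a point): Loose copper 45-degree elbow (slight bend), lying flat, 32 mm thick, legs 36 mm long. No twin in the box: leave it. Point: where its axes cross, half-way up.
- cap_mid (a point): Loose copper end cap standing on its open end: 32 mm diameter, 24 mm tall, closed rounded top. No twin in the box: leave it. Point: on its axis, 12 mm up.
- elbow_bin (a point): Free place in the bin that already holds a 90-degree elbow. The fixed green box (232 x 344 mm, walls 50 mm high, open lid on its +x side) holds four fixed grey bins, two by two, in any order. Point: on the bin floor, 7 mm above the shelf; bin walls are 52 mm away in +x and -x and 47 mm in -y, and reach 35 mm above the point. The twin is fixed at the +y end, beginning 49 mm from the point.
- tee_bin (a point): Free place in the bin that already holds a tee; point, floor and walls as for elbow_bin. The fixed twin has its run along x at the +y end, and its branch points to -y, ending 52 mm from the point.
- coupling_bin (a point): Free place in the bin that already holds two couplings standing on end, fixed at the +y end and beginning 75 mm from the point. Point, floor and walls as for elbow_bin.
- valve_bin (a point): Free place in the bin that already holds a ball valve, fixed at the +y end with its pipe axis along x, beginning 71 mm from the point. Point, floor and walls as for elbow_bin.
Mind the look-alikes: they are no part of the job. What is shaped like the part that bears coupling_mid but yellow is not meant.

How it is judged (in metres and radians):
At the end, for the whole second after the job is handed in: Elbow, tee, coupling and valve each rest on the floor of the bin of their own kind (height within 6 mm), the same way up as at the start (within 0.2 rad), at rest; the 45-degree elbow and the cap have moved less than 20 mm (x of elbow_mid in the frame of elbow_bin between -0.05 and 0.05 m and y of elbow_mid in the frame of elbow_bin between -0.046 and 0.06 m and z of elbow_mid in the frame of elbow_bin between 0.01 and 0.022 m and angle between each of elbow_mid, tee_mid, coupling_mid, valve_mid's own z axis and vertical below 0.2 rad and linear speed of each of elbow, tee, coupling, valve below 0.02 m/s and x of tee_mid in the frame of tee_bin between -0.05 and 0.05 m and y of tee_mid in the frame of tee_bin between -0.046 and 0.06 m and z of tee_mid in the frame of tee_bin between 0.01 and 0.022 m and x of coupling_mid in the frame of coupling_bin between -0.05 and 0.05 m and y of coupling_mid in the frame of coupling_bin between -0.046 and 0.06 m and z of coupling_mid in the frame of coupling_bin between 0.017 and 0.029 m and x of valve_mid in the frame of valve_bin between -0.05 and 0.05 m and y of valve_mid in the frame of valve_bin between -0.046 and 0.06 m and z of valve_mid in the frame of valve_bin between 0.014 and 0.026 m and distance of each of elbow45_mid, cap_mid from where it was at the start of the episode below 0.02 m); the robot touches nothing.
It fails at once if the 45-degree elbow is shifted by more than 20 mm (distance of elbow45_mid from where it was at the start of the episode above 0.02 m).
It fails at once if the end cap is shifted by more than 20 mm (distance of cap_mid from where it was at the start of the episode above 0.02 m).
It also fails if it takes over 112 s, if anything falls off the work surface, if the arm or the gripper's body presses on something with over 40 N, if the wrist force passes 120 N, or if a joint passes its speed limit or range.

## Working session

There is one attempt and no reset: what is moved stays moved. The work goes in short steps, Python scripts to look and compute and a tool call to move; the robot and the scene stay as the last step left them, time stands still between calls to the robot, and variables do not carry over. Pictures are saved under pics/ and viewed, about 12 in all and at most 16, crops included, and the job is handed in when it is done.

Besides the shell and the picture viewer there is one more tool, called after "Call:" in YAML: its name, and indented under it one key for each argument. servo_tool: Moves the arm, as the interface text tells. Its arguments: {"type":"object","properties":{"rows":{"type":"array","items":{"type":"array"}},"force":{"type":"number"}},"required":["rows"]}

```bash
mkdir -p pics; ls; python3 - <<'E'
from rig import *
import cv2,numpy as np
np.set_printoptions(precision=2,suppress=True)
for n in ("top","side"):
    f=grab_frame(n); cv2.imwrite(f"pics/{n}0.png",cv2.resize(f,(800,600),interpolation=cv2.INTER_CUBIC))
    c=get_calibration(n); print(n,c["intrinsics"],c["world_to_cam"])
    T=np.linalg.inv(c["world_to_cam"])
    for t in "elbow_mid tee_mid coupling_mid valve_mid elbow45_mid cap_mid elbow_bin tee_bin coupling_bin valve_bin".split():
        try:
            for d in boxes_of(n,t)[:4]:
                p=np.array(d["centre"]);uv=c["intrinsics"]@p;print(t,round(d["conf"],2),(T@[*p,1])[:3],uv[:2]/uv[2])
        except Exception as e: print(t,e)
print(sense())
E
```

```text
pics
top [[446.81   0.   260.26]
 [  0.   446.81 199.24]
 [  0.     0.     1.  ]] [[   0.01   -1.      0.02  -42.07]
 [  -0.98   -0.01   -0.17  512.94]
 [   0.17   -0.02   -0.98 1137.58]
 [   0.      0.      0.      1.  ]]
elbow_mid 0.87 [ 444.59 -343.09   26.47] [374.25 226.99]
elbow_mid 0.64 [488.95 177.68   2.89] [180.87 209.87]
coupling_mid 0.72 [ 441.6  -229.39   16.65] [331.24 228.1 ]
valve_mid 0.68 [ 672.61 -147.25   30.95] [300.64 143.37]
valve_mid 0.35 [ 443.16 -228.88   16.4 ] [331.02 227.53]
elbow45_mid 0.66 [487.45 180.61   4.91] [179.65 210.29]
elbow45_mid 0.53 [568.02 -78.98  27.87] [275.66 180.59]
elbow_bin 0.75 [503.64 354.69   5.81] [115.45 203.67]
elbow_bin 0.18 [487.93 179.97   2.77] [180.02 210.23]
tee_bin 0.97 [601.54 168.49   6.34] [185.58 169.32]
coupling_bin 0.78 [615.14 342.06   2.94] [122.92 164.06]
valve_bin 0.89 [488.23 180.87   2.7 ] [179.7  210.12]
valve_bin 0.41 [ 441.87 -231.13   14.6 ] [331.75 228.08]
side [[352.82   0.   258.6 ]
 [  0.   352.82 189.28]
 [  0.     0.     1.  ]] [[   0.76   -0.65    0.   -409.19]
 [  -0.34   -0.4    -0.85  219.74]
 [  
[... 539 characters left out ...]
85.83  26.28] [176.7  148.87]
elbow_bin 0.71 [ 430.89 -227.1    24.54] [292.5  263.13]
elbow_bin 0.45 [565.63 -91.57  27.45] [292.51 207.08]
tee_bin 0.96 [614.73 200.77  28.33] [235.86 159.23]
coupling_bin 0.56 [629.89 374.18  27.34] [208.51 140.49]
valve_bin 0.9 [501.28 215.05  25.83] [201.5  169.64]
{'clock': 1.1, 'qpos': array([ 1.33,  0.35,  1.63, -0.  ,  1.16, -0.  ]), 'qvel': array([-0., -0., -0.,  0., -0., -0.]), 'joint_efforts': array([ -0.  , -60.52, -34.24,   0.  ,   0.  ,   0.  ]), 'eef_pos': array([149.04, 606.99, 231.31]), 'tcp_rot': array([3.14, 0.  , 2.9 ]), 'contact_force': array([ 0.38, -0.33,  0.96]), 'wrist_torque': array([0.03, 0.01, 0.03]), 'opening': 0.9976804548407651}
```

View pics/top0.png

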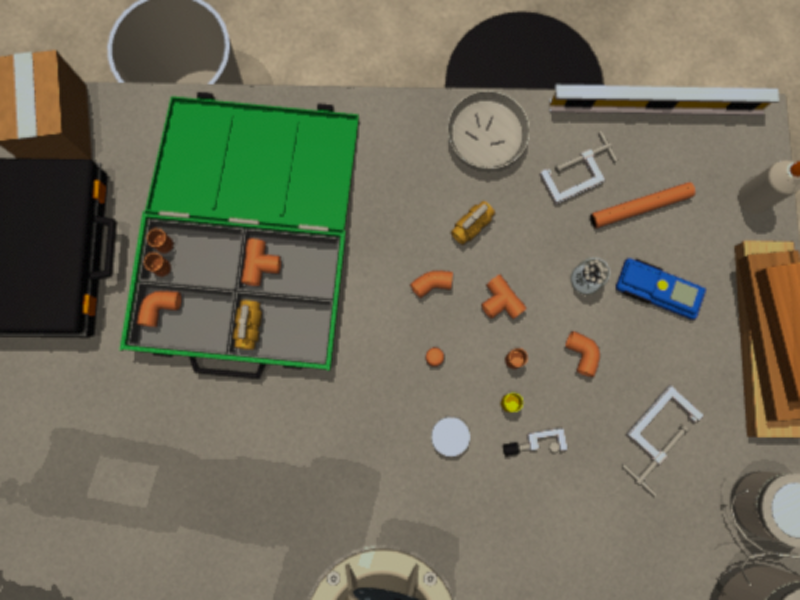

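View pics/side0.png

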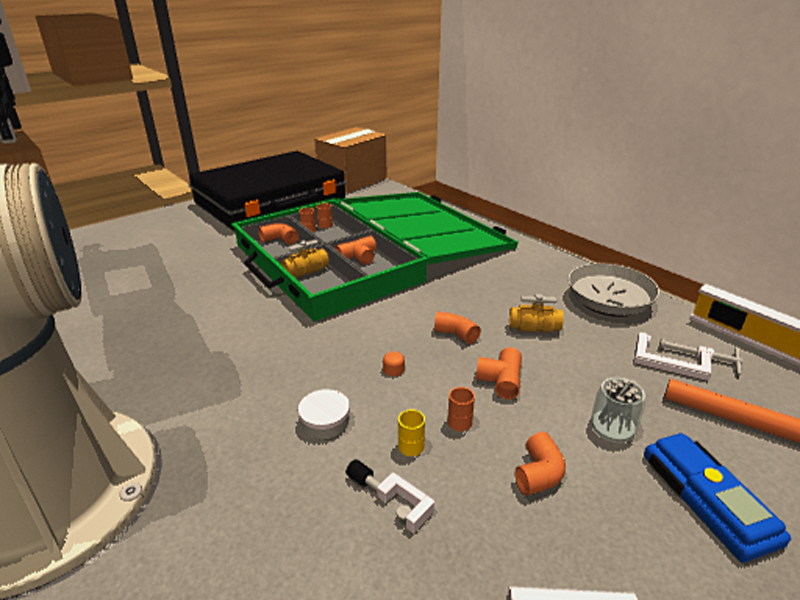

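The top picture (800-px scale) shows these things:
- **Candidates:** copper coupling (516,358), valve (473,222), tee (503,297), elbow (583,353).
- **Look-alikes:** yellow sleeve (513,403), end cap (435,357), slight bend (432,283), and the box twins.
- **Bins:** couplings upper left, tee upper right, elbow lower left, valve lower right.

Next I fit the poses with silhouette models in both cameras.

```bash
cat > fit.py <<'E'
from rig import *
import cv2,numpy as np
from scipy.optimize import minimize
np.set_printoptions(precision=2,suppress=True)
C={n:get_calibration(n) for n in("top","side")}
def proj(n,P):
    c=C[n];q=(np.c_[P,np.ones(len(P))]@c["world_to_cam"].T)[:,:3]@c["intrinsics"].T
    return q[:,:2]/q[:,2:]
def back(n,uv,z):
    c=C[n];T=np.linalg.inv(c["world_to_cam"]);d=T[:3,:3]@np.linalg.inv(c["intrinsics"])@[uv[0],uv[1],1];o=T[:3,3]
    return o+d*(z-o[2])/d[2]
a=np.linspace(0,2*np.pi,24,endpoint=False);r=np.c_[np.cos(a),np.sin(a)]*16
def cyl(u,l0,l1,R=16):  # horizontal tube along unit u
    u=np.array([*u,0.]);v=np.array([-u[1],u[0],0]);s=R/16
    return np.vstack([l*u+s*r[:,:1]*v+s*r[:,1:]*[0,0,1] for l in(l0,l1)])
def sph(): return np.vstack([np.c_[r*np.cos(e),np.full(24,16*np.sin(e))] for e in np.linspace(-1.5,1.5,9)])
def box(x,y,z0,z1): return np.array([[i,j,k] for i in(-x,x) for j in(-y,y) for k in(z0,z1)],float)
s2=.5**.5
M={"elbow":([cyl((1,0),0,46),cyl((0,1),0,46),sph()],16),
"tee":([cyl((1,0),-38,38),cyl((0,1),0,44)],16),
"coupling":([np.vstack([np.c_[r,np.full(24,h)] for h in(-23,23)])],23),
"valve":([box(26,20,-8,8),box(26,8,-20,20),cyl((1,0),-40,40,15),box(28,5.5,38,43)],20)}
def sil(n,k,x,y,t,z0=0,s=4):
    m=np.zeros((384*s,512*s),np.uint8);R=np.array([[np.cos(t),-np.sin(t),0],[np.sin(t),np.cos(t),0],[0,0,1]])
    for P in M[k][0]:
        h=cv2.convexHull((proj(n,P@R.T+[x,y,M[k][1]+z0])*s+s/2).astype(np.float32));cv2.fillConvexPoly(m,h.astype(int),255)
    return cv2.resize(m,(512,384),interpolation=cv2.INTER_AREA)/255.
def copper(f,n,x,y,z,k):
    h=cv2.cvtColor(f,cv2.COLOR_BGR2HSV);lo,hi=((0,110,40),(13,255,255)) if k!="valve" else ((9,90,30),(26,255,255))
    m=cv2.inRange(h,lo,hi)
    m=cv2.morphologyEx(m,cv2.MORPH_CLOSE,np.ones((3,3)))
    _,L=cv2.connectedComponents(m);u,v=np.rint(proj(n,np.array([[x,y,z]]))[0]).astype(int)
    w=L[v-8:v+9,u-8:u+9];w=w[w>0]
    return (L==np.bincount(w).argmax()).astype(float)
def fit(k,x,y,masks,z0=0,yaws=None):
    def cost(p): return -sum((np.minimum(a:=sil(n,k,*p,z0),m)).sum()/np.maximum(a,m).sum() for n,m in masks.items())
    best=None
    for t in (np.arange(0,6.28,.52) if yaws is None else yaws):
        q=minimize(cost,[x,y,t],method="Nelder-Mead",options=dict(initial_simplex=[[x,y,t],[x+8,y,t],[x,y+8,t],[x,y,t+.3]],xatol=.05,fatol=1e-4,maxfev=120))
        if best is None or q.fun<best.fun: best=q
    return best.x,-best.fun/len(masks)
E
python3 - <<'E'
from fit import *
F={n:grab_frame(n) for n in C}
vis={n:cv2.resize(F[n],None,fx=2,fy=2,interpolation=cv2.INTER_CUBIC) for n in F}
def draw(k,p,z0=0):
    for n in F:
        cs,_=cv2.findContours((cv2.resize(sil(n,k,*p,z0),None,fx=2,fy=2)>.5).astype(np.uint8),0,1);cv2.drawContours(vis[n],cs,-1,(255,0,0),1)
for k,x,y,z0 in (("elbow",444,-345,0),("tee",526,-210,0),("coupling",440,-228,0),("valve",672,-150,0)):
    ms={n:copper(F[n],n,x,y,20,k) for n in F}
    if k=="valve":
        for n in ms:
            d=trace(n,"valve_mid")
            if d and d[0]["mask"][tuple(np.rint(proj(n,np.array([[x,y,20.]]))[0][::-1]).astype(int))]: ms[n]=d[0]["mask"].astype(float);print("traced",n)
    p,i=fit(k,x,y,ms,z0,[0.] if k=="coupling" else None)
    pt,it=fit(k,p[0],p[1],{"top":ms["top"]},z0,[p[2]])
    print(k,p,i,"top only",pt,it); draw(k,p,z0)
cor=np.array([[122,350],[330,367],[345,235],[145,215]])*.64
W=np.array([back("top",c,50) for c in cor])[:,:2]; print(W,[np.linalg.norm(W[i]-W[i-1]) for i in range(4)])
cv2.imwrite("pics/fit_top.png",vis["top"][240:500,480:800].repeat(2,0).repeat(2,1))
cv2.imwrite("pics/box_top.png",cv2.resize(F["top"][125:240,70:228],None,fx=5,fy=5,interpolation=cv2.INTER_CUBIC))
E
```

```text
elbow [ 456.8  -360.9     1.19] 0.8804801709536347 top only [ 456.81 -360.9     1.19] 0.8749716133603423
tee [ 547.73 -211.15    6.92] 0.947915293540075 top only [ 547.4  -210.73    6.94] 0.9465638217646482
coupling [ 438.36 -224.87    0.07] 0.9285894886061408 top only [ 438.11 -225.15    0.23] 0.909789966155684
traced top
traced side
valve [ 678.71 -153.24    2.32] 0.847786779530777 top only [ 678.29 -152.7     2.35] 0.9313380281690141
[[442.17 433.85]
 [417.21  89.3 ]
 [644.21  69.59]
 [675.1  412.69]] [np.float64(233.89361759537707), np.float64(345.4493405245465), np.float64(227.85887330264535), np.float64(344.49253186281265)]
```

View pics/fit_top.png

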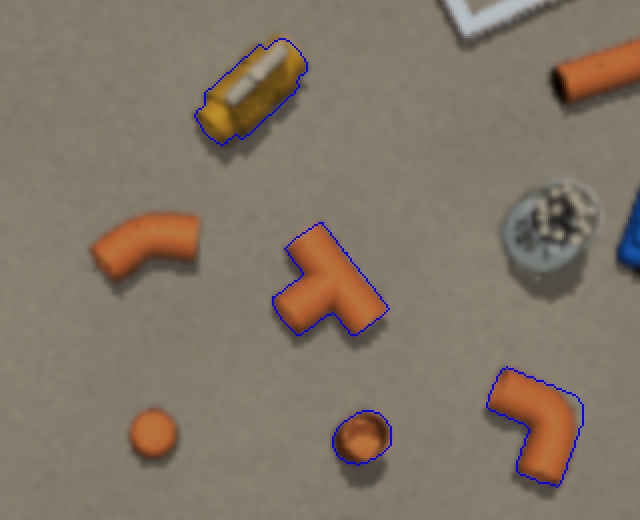

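View pics/box_top.png

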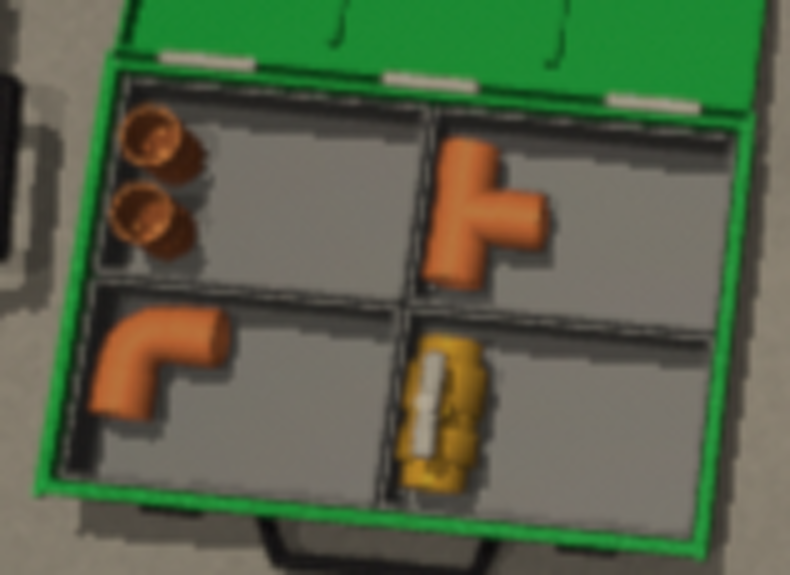

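The blue outlines hug the four right fittings: valve (250,90), tee (330,280), copper coupling (362,437) and elbow (540,427). The yellow sleeve, cap and bend stay unselected. The box crop confirms the bin order, and the rim measures 345 x 231 against the nominal 344 x 232. Now a small planning helper, then I start with the valve.

```bash
cat > plan.py <<'E'
import sys,numpy as np
from scipy.spatial.transform import Rotation as R
def plan(x,y,z,yaw,s=None):
    if s is None:
        from rig import sense; s=sense()
    q=R.from_euler("xyz",s["tcp_rot"]);d=q.inv().apply(np.array([x,y,z])-s["eef_pos"])
    w=np.degrees((q.inv()*R.from_euler("xyz",[np.pi,0,yaw])).as_rotvec())
    print("clock %.2f shift(tool)"%s["clock"],d.round(1),"rows",round(float(np.abs(d).max()/62.5),2),"turn",w.round(1),"rows",round(float(np.abs(w).max()/10.7),2))
if __name__=="__main__": plan(*map(float,sys.argv[1:5]))
E
python3 plan.py 678.5 -153 150 2.33
```

```text
clock 1.30 shift(tool) [-695.4 -611.7   81.3] rows 11.13 turn [-0.   0.  32.7] rows 3.06
```

Call:
servo_tool:
  rows:
    - [72,[-43.5,-38.2,5],[0,0,0]]
    - [72,[-43.5,-38.2,5],[0,0,0]]
    - [72,[-43.5,-38.2,5],[0,0,0]]
    - [72,[-43.5,-38.2,5],[0,0,0]]
    - [72,[-43.5,-38.2,5],[0,0,0]]
    - [72,[-43.5,-38.2,5],[0,0,0]]
    - [72,[-43.5,-38.2,5],[0,0,0]]
    - [72,[-43.5,-38.2,5],[0,0,0]]
  force: 50

```text
clock: 2.3
eef_pos: [415.2, 225.7, 191.5]
tcp_rot: [3.141, 0.001, 2.901]
contact_force: [0.2, 0.6, 0.1]
opening: 0.838
```

Call:
servo_tool:
  rows:
    - [72,[-43.5,-38.2,5],[0,0,0]]
    - [72,[-43.5,-38.2,5],[0,0,0]]
    - [72,[-43.5,-38.2,5],[0,0,0]]
    - [72,[-43.5,-38.2,5],[0,0,0]]
    - [72,[-43.5,-38.2,5],[0,0,0]]
    - [72,[-43.5,-38.2,5],[0,0,0]]
    - [72,[-43.5,-38.2,5],[0,0,0]]
    - [72,[-43.5,-38.2,5],[0,0,0]]

```text
clock: 3.3
eef_pos: [680.2, -154.3, 151.1]
tcp_rot: [3.141, 0.0, 2.901]
contact_force: [1.3, 0.4, -0.2]
opening: 0.847
```

Call:
servo_tool:
  rows:
    - [72,[0,0,0],[0,0,10.6]]
    - [72,[0,0,0],[0,0,10.6]]
    - [72,[0,0,0],[0,0,10.6]]
    - [72,[0,0,0],[0,0,0.9]]
    - [72,[0,0,0],[0,0,0]]

```text
clock: 3.92
eef_pos: [679.2, -152.5, 151.3]
tcp_rot: [-3.142, 0.0, 2.334]
contact_force: [-0.2, 0.0, 1.1]
opening: 0.845
```

```bash
python3 plan.py 678.5 -153 4 2.33; python3 - <<'E'
from fit import *
f=grab_frame("side");cv2.imwrite("pics/s1.png",cv2.resize(f[120:280,240:440],None,fx=4,fy=3.75,interpolation=cv2.INTER_CUBIC))
print(sense()["tcp_rot"],sense()["eef_pos"],sense()["opening"])
E
```

```text
clock 3.92 shift(tool) [  0.2  -0.8 147.3] rows 2.36 turn [-0.   0.   0.2] rows 0.02
[3.14 0.   2.33] [ 679.22 -152.52  151.3 ] 0.8436428870373577
```

Call:
servo_tool:
  rows:
    - [72,[0,-0.8,50],[0,0,0]]
    - [72,[0,0,50],[0,0,0]]
    - [72,[0,0,32],[0,0,0]]
    - [72,[0,0,14],[0,0,0]]
    - [72,[0,0,0],[0,0,0]]

```text
clock: 4.6
eef_pos: [678.4, -153.0, 4.9]
tcp_rot: [-3.141, -0.001, 2.331]
contact_force: [0.1, 0.5, 0.7]
opening: 0.843
```

Call:
servo_tool:
  rows:
    - [30,[0,0,0],[0,0,0]]
    - [30,[0,0,0],[0,0,0]]
    - [30,[0,0,0],[0,0,0]]
    - [30,[0,0,0],[0,0,0]]
    - [30,[0,0,0],[0,0,0]]
    - [30,[0,0,0],[0,0,0]]
  force: 50

```text
clock: 5.35
eef_pos: [680.1, -153.4, 7.4]
tcp_rot: [3.14, 0.003, 2.33]
contact_force: [-0.1, 0.1, 6.5]
opening: 0.456
```

Call:
servo_tool:
  rows:
    - [30,[0,0,-10],[0,0,0]]
    - [30,[0,0,-40],[0,0,0]]
    - [30,[0,0,-50],[0,0,0]]
    - [30,[0,0,-40],[0,0,0]]
    - [30,[0,0,0],[0,0,0]]

```text
clock: 5.98
eef_pos: [680.7, -153.6, 149.6]
tcp_rot: [3.138, 0.006, 2.33]
contact_force: [-0.6, -1.1, -4.4]
opening: 0.454
```

```bash
python3 plan.py 482.6 146.5 146 1.488; python3 - <<'E'
from fit import *
print(sense()["contact_force"],sense()["opening"])
E
```

```text
clock 5.97 shift(tool) [354.1  62.9   1.8] rows 5.67 turn [ 0.3  0.2 48.3] rows 4.51
[-0.55 -1.07 -4.42] 0.4541612662363428
```

Call:
servo_tool:
  rows:
    - [30,[50.6,9,0],[0,0,0]]
    - [30,[50.6,9,0],[0,0,0]]
    - [30,[50.6,9,0],[0,0,0]]
    - [30,[50.6,9,0],[0,0,0]]
    - [30,[50.6,9,0],[0,0,0]]
    - [30,[50.6,9,0],[0,0,0]]
    - [30,[50.5,9,0],[0,0,0]]
    - [30,[0,0,0],[0,0,10]]

```text
clock: 6.98
eef_pos: [477.1, 149.0, 143.8]
tcp_rot: [-3.138, -0.002, 2.156]
contact_force: [1.0, -0.9, -3.3]
opening: 0.456
```

Call:
servo_tool:
  rows:
    - [30,[0,0,0],[0,0,10]]
    - [30,[0,0,0],[0,0,10]]
    - [30,[0,0,0],[0,0,10]]
    - [30,[0,0,0],[0,0,8.3]]
    - [30,[0,0,0],[0,0,0]]
    - [30,[0,0,0],[0,0,0]]

```text
clock: 7.72
eef_pos: [480.0, 146.9, 144.6]
tcp_rot: [-3.14, 0.0, 1.49]
contact_force: [0.5, 0.2, -4.8]
opening: 0.457
```

```bash
python3 plan.py 482.6 146.5 15 1.488; python3 - <<'E'
from fit import *
f=grab_frame("top");t=-.083
for nm,b in dict(coup=(605.4,296.7),tee=(591.7,131.3),elb=(495.8,305.9),val=(482.1,140.5)).items():
    P=np.array([[b[0]+np.cos(t)*i-np.sin(t)*j,b[1]+np.sin(t)*i+np.cos(t)*j,42] for i,j in((-52,-47),(52,-47),(52,113),(-52,113))])
    cv2.polylines(f,[np.rint(proj("top",P)*16).astype(int)],True,(255,255,0),1,cv2.LINE_AA,4)
cv2.imwrite("pics/t1.png",cv2.resize(f[115:255,60:240],None,fx=4,fy=4,interpolation=cv2.INTER_CUBIC))
E
```

```text
clock 7.72 shift(tool) [-1.000e-01  2.800e+00  1.296e+02] rows 2.07 turn [-0.1  0.   0.1] rows 0.01
```

View pics/t1.png

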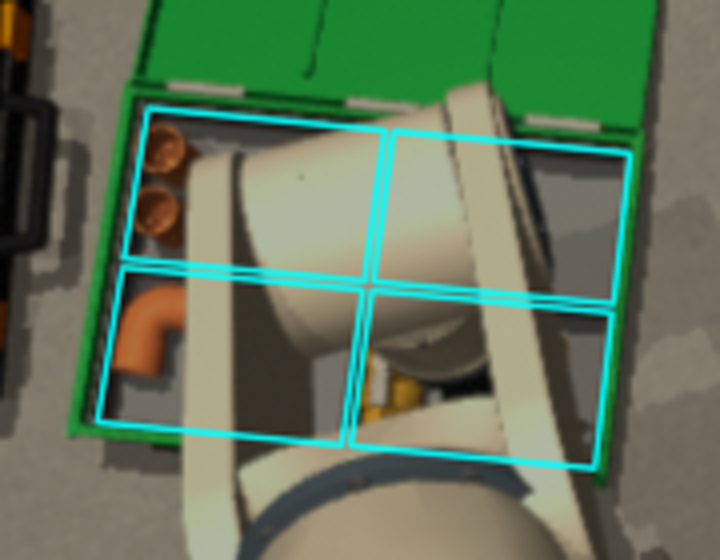

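The projected bin outlines (cyan) coincide with the bin walls, with the valve's bin at lower right. Lowering.

Call:
servo_tool:
  rows:
    - [30,[0,2.8,50],[0,0,0]]
    - [30,[0,0,50],[0,0,0]]
    - [30,[0,0,22],[0,0,0]]
    - [30,[0,0,6],[0,0,0]]
    - [30,[0,0,2],[0,0,0]]
    - [30,[0,0,0],[0,0,0]]

```text
clock: 8.52
eef_pos: [484.2, 147.1, 16.2]
tcp_rot: [3.14, -0.001, 1.487]
contact_force: [0.0, -0.8, -3.8]
opening: 0.458
```

Call:
servo_tool:
  rows:
    - [30,[0,0,1.5],[0,0,0]]
    - [30,[0,0,1],[0,0,0]]
    - [30,[0,0,0],[0,0,0]]

```text
clock: 8.9
eef_pos: [484.1, 147.1, 14.3]
tcp_rot: [3.14, -0.001, 1.487]
contact_force: [-2.9, -0.7, 13.3]
opening: 0.457
```

Contact; release.

Call:
servo_tool:
  rows:
    - [54,[0,0,-1],[0,0,0]]
    - [54,[0,0,0],[0,0,0]]
    - [54,[0,0,0],[0,0,0]]
    - [54,[0,0,-15],[0,0,0]]
    - [54,[0,0,-40],[0,0,0]]
    - [54,[0,0,-50],[0,0,0]]
    - [54,[0,0,-35],[0,0,0]]
    - [54,[0,0,0],[0,0,0]]

```text
clock: 9.9
eef_pos: [485.3, 147.4, 157.4]
tcp_rot: [3.136, -0.002, 1.487]
contact_force: [-0.5, -0.4, -0.4]
opening: 0.634
```

```bash
python3 plan.py 527.9 -184.6 155 2.21
```

```text
clock 9.90 shift(tool) [-327.3   70.2    2.1] rows 5.24 turn [  0.4  -0.  -41.4] rows 3.87
```

Call:
servo_tool:
  rows:
    - [60,[-54.5,11.7,0],[0,0,0]]
    - [60,[-54.5,11.7,0],[0,0,0]]
    - [60,[-54.5,11.7,0],[0,0,0]]
    - [60,[-54.5,11.7,0],[0,0,0]]
    - [60,[-54.5,11.7,0],[0,0,0]]
    - [60,[-54.5,11.7,0],[0,0,0]]
    - [60,[0,0,0],[0,0,-10.4]]
    - [60,[0,0,0],[0,0,-10.4]]

```text
clock: 10.9
eef_pos: [525.2, -185.7, 153.0]
tcp_rot: [-3.14, -0.001, 1.854]
contact_force: [0.3, -0.2, 0.7]
opening: 0.7
```

Call:
servo_tool:
  rows:
    - [60,[0,0,0],[0,0,-10.4]]
    - [60,[0,0,0],[0,0,-10.2]]
    - [60,[0,0,0],[0,0,0]]
    - [60,[0,0,0],[0,0,0]]

```text
clock: 11.4
eef_pos: [525.7, -184.8, 153.5]
tcp_rot: [-3.141, -0.001, 2.206]
contact_force: [1.0, -0.1, 0.8]
opening: 0.702
```

```bash
python3 plan.py 527.9 -184.6 5 2.21;python3 - <<'E'
from fit import *
f=grab_frame("top");t=-.083
cv2.imwrite("pics/t2.png",cv2.resize(f[140:240,120:300],None,fx=4,fy=4,interpolation=cv2.INTER_CUBIC))
E
```

```text
clock 11.40 shift(tool) [ -1.3   1.9 148.5] rows 2.38 turn [-0.  -0.  -0.2] rows 0.02
```

View pics/t2.png

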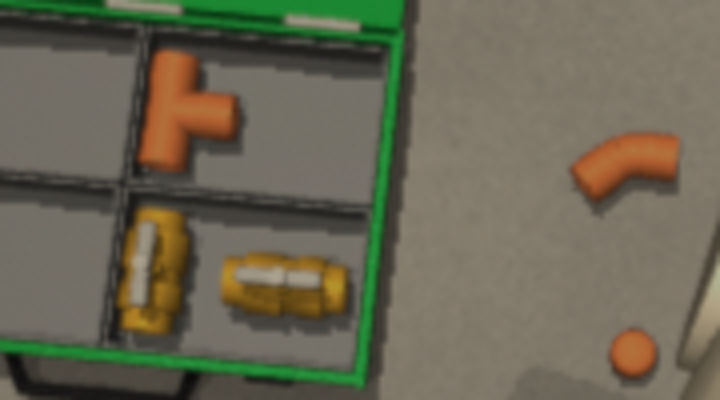

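The valve sits upright in the lower-right bin at (285,283), beside its twin at (153,270). The cap (633,352) and bend (625,160) are untouched. Next, the tee.

Call:
servo_tool:
  rows:
    - [60,[-1.3,1.9,50],[0,0,0]]
    - [60,[0,0,50],[0,0,0]]
    - [60,[0,0,32],[0,0,0]]
    - [60,[0,0,15],[0,0,0]]
    - [60,[0,0,0],[0,0,0]]
    - [22,[0,0,0],[0,0,0]]
    - [22,[0,0,0],[0,0,0]]
    - [22,[0,0,0],[0,0,0]]
  force: 50

```text
clock: 12.45
eef_pos: [529.3, -185.1, 8.4]
tcp_rot: [3.14, 0.002, 2.21]
contact_force: [-0.5, 0.6, 6.1]
opening: 0.353
```

Call:
servo_tool:
  rows:
    - [22,[0,0,0],[0,0,0]]
    - [22,[0,0,0],[0,0,0]]
    - [22,[0,0,0],[0,0,0]]

```text
clock: 12.82
eef_pos: [529.3, -185.1, 8.5]
tcp_rot: [3.14, 0.002, 2.21]
contact_force: [-0.4, 0.5, 4.6]
opening: 0.355
```

Call:
servo_tool:
  rows:
    - [22,[0,0,-10],[0,0,0]]
    - [22,[0,0,-40],[0,0,0]]
    - [22,[0,0,-50],[0,0,0]]
    - [22,[0,0,-40],[0,0,0]]
    - [22,[0,0,0],[0,0,10.3]]
    - [22,[0,0,0],[0,0,10.3]]
    - [22,[0,0,0],[0,0,10.3]]
    - [22,[0,0,0],[0,0,10.3]]

```text
clock: 13.82
eef_pos: [528.2, -184.8, 147.8]
tcp_rot: [3.141, 0.0, 1.484]
contact_force: [-0.5, -0.7, -1.4]
opening: 0.35
```

```bash
python3 plan.py 593.1 148.2 145 1.488
```

```text
clock 13.82 shift(tool) [337.3  35.9   2.8] rows 5.4 turn [ 0.   0.  -0.2] rows 0.02
```

Call:
servo_tool:
  rows:
    - [22,[56.2,6,0],[0,0,0]]
    - [22,[56.2,6,0],[0,0,0]]
    - [22,[56.2,6,0],[0,0,0]]
    - [22,[56.2,6,0],[0,0,0]]
    - [22,[56.2,6,0],[0,0,0]]
    - [22,[56.2,6,0],[0,0,0]]
    - [22,[0,0,0],[0,0,0]]
    - [22,[0,0,0],[0,0,0]]

```text
clock: 14.82
eef_pos: [590.8, 148.4, 147.3]
tcp_rot: [3.142, 0.0, 1.491]
contact_force: [-0.2, -0.9, -2.2]
opening: 0.353
```

```bash
python3 plan.py 593.1 148.2 17 1.488
```

```text
clock 14.82 shift(tool) [ -0.    2.3 130.3] rows 2.08 turn [0.  0.  0.2] rows 0.02
```

Call:
servo_tool:
  rows:
    - [22,[0,2.3,50],[0,0,0]]
    - [22,[0,0,50],[0,0,0]]
    - [22,[0,0,22],[0,0,0]]
    - [22,[0,0,6],[0,0,0]]
    - [22,[0,0,2.5],[0,0,0]]
    - [22,[0,0,1.5],[0,0,0]]
    - [22,[0,0,0],[0,0,0]]

```text
clock: 15.7
eef_pos: [594.1, 148.3, 15.7]
tcp_rot: [3.14, -0.0, 1.49]
contact_force: [-0.0, -0.2, -1.6]
opening: 0.351
```

Call:
servo_tool:
  rows:
    - [22,[0,0,1],[0,0,0]]
    - [22,[0,0,1],[0,0,0]]
    - [22,[0,0,0],[0,0,0]]

```text
clock: 16.08
eef_pos: [594.2, 148.5, 15.3]
tcp_rot: [3.14, -0.0, 1.491]
contact_force: [-5.8, -1.1, 20.3]
opening: 0.351
```

Call:
servo_tool:
  rows:
    - [46,[0,0,-1],[0,0,0]]
    - [46,[0,0,0],[0,0,0]]
    - [46,[0,0,0],[0,0,0]]
    - [46,[0,0,-15],[0,0,0]]
    - [46,[0,0,-40],[0,0,0]]
    - [46,[0,0,-50],[0,0,0]]
    - [46,[0,0,-35],[0,0,0]]
    - [46,[0,0,0],[0,0,0]]

```text
clock: 17.08
eef_pos: [595.6, 148.8, 158.0]
tcp_rot: [3.135, -0.002, 1.491]
contact_force: [-0.3, -0.4, -0.0]
opening: 0.54
```

```bash
python3 plan.py 438.2 -225 155 1.2
```

```text
clock 17.07 shift(tool) [-385.2 -126.9    1.4] rows 6.16 turn [ 0.3 -0.2 16.6] rows 1.56
```

Call:
servo_tool:
  rows:
    - [60,[-55,-18.1,0],[0,0,0]]
    - [60,[-55,-18.1,0],[0,0,0]]
    - [60,[-55,-18.1,0],[0,0,0]]
    - [60,[-55,-18.1,0],[0,0,0]]
    - [60,[-55,-18.1,0],[0,0,0]]
    - [60,[-55,-18.1,0],[0,0,0]]
    - [60,[-55,-18.1,0],[0,0,0]]
    - [60,[0,0,0],[0,0,8.3]]

```text
clock: 18.08
eef_pos: [434.3, -228.3, 153.4]
tcp_rot: [-3.141, 0.0, 1.34]
contact_force: [0.1, 1.5, 0.2]
opening: 0.706
```

Call:
servo_tool:
  rows:
    - [60,[0,0,0],[0,0,8.3]]
    - [60,[0,0,0],[0,0,0]]
    - [60,[0,0,0],[0,0,0]]

```text
clock: 18.45
eef_pos: [436.1, -225.1, 153.6]
tcp_rot: [-3.141, -0.0, 1.204]
contact_force: [-0.3, -0.1, 0.1]
opening: 0.702
```

```bash
python3 plan.py 438.2 -225 9 1.2;python3 - <<'E'
from fit import *
f=grab_frame("top");g=grab_frame("side")
cv2.imwrite("pics/t3.png",np.hstack([cv2.resize(f[140:240,120:220],(400,400),interpolation=cv2.INTER_CUBIC),cv2.resize(g[200:300,230:330],(400,400),interpolation=cv2.INTER_CUBIC)]))
E
```

```text
clock 18.45 shift(tool) [  0.8   2.  144.6] rows 2.31 turn [-0.  -0.   0.2] rows 0.02
```

View pics/t3.png

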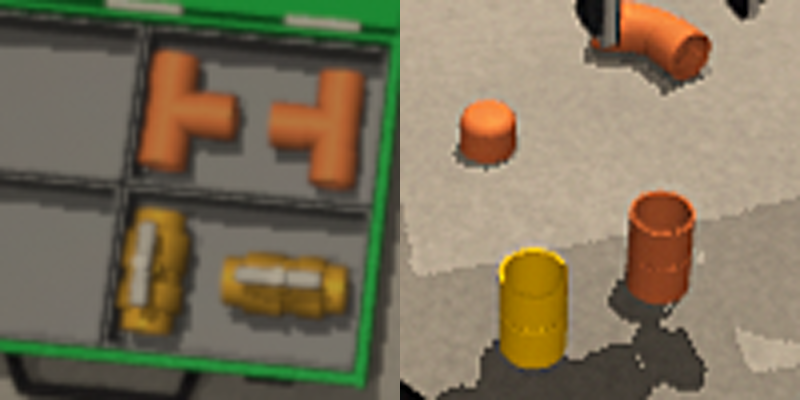

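The tee lies in its bin at (325,128). In the side view the copper coupling at (660,245) stands under the gripper, and the yellow sleeve (533,305) is clear of it.

Call:
servo_tool:
  rows:
    - [60,[0.8,2,50],[0,0,0]]
    - [60,[0,0,50],[0,0,0]]
    - [60,[0,0,30],[0,0,0]]
    - [60,[0,0,14],[0,0,0]]
    - [60,[0,0,0],[0,0,0]]
    - [22,[0,0,0],[0,0,0]]
    - [22,[0,0,0],[0,0,0]]
    - [22,[0,0,0],[0,0,0]]
  force: 40

```text
clock: 19.55
eef_pos: [439.3, -225.8, 11.1]
tcp_rot: [3.139, 0.0, 1.201]
contact_force: [-0.2, 0.0, 7.1]
opening: 0.362
```

Call:
servo_tool:
  rows:
    - [22,[0,0,0],[0,0,0]]
    - [22,[0,0,0],[0,0,0]]
    - [22,[0,0,-10],[0,0,0]]
    - [22,[0,0,-40],[0,0,0]]
    - [22,[0,0,-50],[0,0,0]]
    - [22,[0,0,-40],[0,0,0]]
    - [22,[0,0,0],[0,0,-8.3]]
    - [22,[0,0,0],[0,0,-8.3]]

```text
clock: 20.55
eef_pos: [438.8, -225.5, 151.5]
tcp_rot: [3.139, 0.001, 1.495]
contact_force: [0.5, 0.3, -0.7]
opening: 0.361
```

```bash
python3 plan.py 605.4 296.7 150 1.488
```

```text
clock 20.55 shift(tool) [533.3 126.7   1.3] rows 8.53 turn [0.1 0.1 0.4] rows 0.04
```

Call:
servo_tool:
  rows:
    - [22,[53.3,12.7,0],[0,0,0]]
    - [22,[53.3,12.7,0],[0,0,0]]
    - [22,[53.3,12.7,0],[0,0,0]]
    - [22,[53.3,12.7,0],[0,0,0]]
    - [22,[53.3,12.7,0],[0,0,0]]
    - [22,[53.3,12.7,0],[0,0,0]]
    - [22,[53.3,12.7,0],[0,0,0]]
    - [22,[53.3,12.7,0],[0,0,0]]

```text
clock: 21.55
eef_pos: [574.3, 193.4, 150.8]
tcp_rot: [3.141, -0.0, 1.491]
contact_force: [1.6, 0.7, -0.4]
opening: 0.369
```

Call:
servo_tool:
  rows:
    - [22,[53.3,12.7,0],[0,0,0]]
    - [22,[53.3,12.7,0],[0,0,0]]
    - [22,[0,0,0],[0,0,0]]
    - [22,[0,0,0],[0,0,0]]
    - [22,[0,0,0],[0,0,0]]

```text
clock: 22.18
eef_pos: [607.4, 294.5, 150.1]
tcp_rot: [-3.141, 0.0, 1.49]
contact_force: [-0.3, -1.1, 0.1]
opening: 0.363
```

```bash
python3 plan.py 605.4 296.7 19 1.488
```

```text
clock 22.18 shift(tool) [  2.1  -2.2 131.1] rows 2.1 turn [-0.   0.   0.1] rows 0.01
```

Call:
servo_tool:
  rows:
    - [22,[2.1,-2.2,50],[0,0,0]]
    - [22,[0,0,50],[0,0,0]]
    - [22,[0,0,22],[0,0,0]]
    - [22,[0,0,6],[0,0,0]]
    - [22,[0,0,2.5],[0,0,0]]
    - [22,[0,0,1.5],[0,0,0]]
    - [22,[0,0,0],[0,0,0]]

```text
clock: 23.05
eef_pos: [606.4, 298.4, 18.9]
tcp_rot: [3.14, -0.001, 1.491]
contact_force: [0.3, -1.2, 0.1]
opening: 0.359
```

Call:
servo_tool:
  rows:
    - [22,[0,0,1],[0,0,0]]
    - [22,[0,0,1],[0,0,0]]
    - [22,[0,0,0],[0,0,0]]

```text
clock: 23.42
eef_pos: [606.4, 298.4, 18.1]
tcp_rot: [3.14, -0.001, 1.491]
contact_force: [-5.9, -1.7, 15.9]
opening: 0.363
```

Call:
servo_tool:
  rows:
    - [46,[0,0,-1],[0,0,0]]
    - [46,[0,0,0],[0,0,0]]
    - [46,[0,0,0],[0,0,0]]
    - [46,[0,0,-15],[0,0,0]]
    - [46,[0,0,-40],[0,0,0]]
    - [46,[0,0,-50],[0,0,0]]
    - [46,[0,0,-35],[0,0,0]]
    - [46,[0,0,0],[0,0,8.5]]

```text
clock: 24.42
eef_pos: [607.9, 299.1, 161.8]
tcp_rot: [3.136, -0.004, 1.339]
contact_force: [-0.1, 0.5, -0.5]
opening: 0.538
```

Call:
servo_tool:
  rows:
    - [55,[0,0,0],[0,0,8.5]]
    - [55,[0,0,0],[0,0,0]]

```text
clock: 24.68
eef_pos: [605.9, 298.1, 157.8]
tcp_rot: [3.141, -0.001, 1.195]
contact_force: [0.4, 0.3, 0.3]
opening: 0.645
```

```bash
python3 plan.py 470.2 -327.5 155 1.19
```

```text
clock 24.68 shift(tool) [-631.8  103.5    2.4] rows 10.11 turn [ 0.  -0.   0.3] rows 0.03
```

Call:
servo_tool:
  rows:
    - [60,[-57.4,9.4,0],[0,0,0]]
    - [60,[-57.4,9.4,0],[0,0,0]]
    - [60,[-57.4,9.4,0],[0,0,0]]
    - [60,[-57.4,9.4,0],[0,0,0]]
    - [60,[-57.4,9.4,0],[0,0,0]]
    - [60,[-57.4,9.4,0],[0,0,0]]
    - [60,[-57.4,9.4,0],[0,0,0]]
    - [60,[-57.4,9.4,0],[0,0,0]]

```text
clock: 25.68
eef_pos: [506.3, -158.4, 157.4]
tcp_rot: [3.141, -0.0, 1.198]
contact_force: [0.7, 0.4, -0.2]
opening: 0.7
```

Call:
servo_tool:
  rows:
    - [60,[-57.4,9.4,0],[0,0,0]]
    - [60,[-57.4,9.4,0],[0,0,0]]
    - [60,[-57.4,9.4,0],[0,0,0]]
    - [60,[0,0,0],[0,0,0]]
    - [60,[0,0,0],[0,0,0]]
    - [60,[0,0,0],[0,0,0]]

```text
clock: 26.42
eef_pos: [469.8, -325.9, 156.9]
tcp_rot: [-3.141, -0.0, 1.196]
contact_force: [-0.6, -0.0, -0.4]
opening: 0.699
```

```bash
python3 plan.py 470.2 -327.5 6 1.19
```

```text
clock 26.43 shift(tool) [ -1.4   1.  150.9] rows 2.41 turn [-0.  -0.   0.4] rows 0.03
```

Call:
servo_tool:
  rows:
    - [60,[-1.4,1,50],[0,0,0]]
    - [60,[0,0,50],[0,0,0]]
    - [60,[0,0,34],[0,0,0]]
    - [60,[0,0,16],[0,0,0]]
    - [60,[0,0,0],[0,0,0]]
    - [22,[0,0,0],[0,0,0]]
    - [22,[0,0,0],[0,0,0]]
    - [22,[0,0,0],[0,0,0]]
  force: 50

```text
clock: 27.42
eef_pos: [470.8, -329.3, 8.4]
tcp_rot: [3.139, 0.0, 1.194]
contact_force: [-0.4, 1.1, 6.1]
opening: 0.355
```

Call:
servo_tool:
  rows:
    - [22,[0,0,0],[0,0,0]]
    - [22,[0,0,0],[0,0,0]]
    - [22,[0,0,-10],[0,0,0]]
    - [22,[0,0,-40],[0,0,0]]
    - [22,[0,0,-50],[0,0,0]]
    - [22,[0,0,-40],[0,0,0]]
    - [22,[0,0,0],[0,0,-8.5]]
    - [22,[0,0,0],[0,0,-8.5]]

```text
clock: 28.42
eef_pos: [470.2, -329.0, 148.6]
tcp_rot: [3.14, 0.001, 1.495]
contact_force: [0.1, -0.6, -1.9]
opening: 0.348
```

```bash
python3 plan.py 505.6 327.1 146 1.488
```

```text
clock 28.43 shift(tool) [656.9 -14.1   1.8] rows 10.51 turn [0.1 0.1 0.4] rows 0.04
```

Call:
servo_tool:
  rows:
    - [22,[59.7,-1.3,0],[0,0,0]]
    - [22,[59.7,-1.3,0],[0,0,0]]
    - [22,[59.7,-1.3,0],[0,0,0]]
    - [22,[59.7,-1.3,0],[0,0,0]]
    - [22,[59.7,-1.3,0],[0,0,0]]
    - [22,[59.7,-1.3,0],[0,0,0]]
    - [22,[59.7,-1.3,0],[0,0,0]]
    - [22,[59.7,-1.3,0],[0,0,0]]

```text
clock: 29.42
eef_pos: [497.9, 150.1, 147.9]
tcp_rot: [3.14, -0.0, 1.491]
contact_force: [1.6, -1.1, -1.3]
opening: 0.351
```

Call:
servo_tool:
  rows:
    - [22,[59.7,-1.3,0],[0,0,0]]
    - [22,[59.7,-1.3,0],[0,0,0]]
    - [22,[59.7,-1.3,0],[0,0,0]]
    - [22,[0,0,0],[0,0,0]]
    - [22,[0,0,0],[0,0,0]]
    - [22,[0,0,0],[0,0,0]]

```text
clock: 30.18
eef_pos: [508.1, 325.7, 147.0]
tcp_rot: [-3.141, 0.0, 1.489]
contact_force: [-0.0, -0.5, -0.2]
opening: 0.356
```

```bash
python3 plan.py 505.6 327.1 17 1.488;python3 - <<'E'
from fit import *
f=grab_frame("top");g=grab_frame("side")
cv2.imwrite("pics/t4.png",np.hstack([cv2.resize(f[120:250,70:200],(400,400),interpolation=cv2.INTER_CUBIC),cv2.resize(g[90:190,130:230],(400,400),interpolation=cv2.INTER_CUBIC)]))
E
```

```text
clock 30.18 shift(tool) [  1.3  -2.6 130. ] rows 2.08 turn [-0.   0.   0.1] rows 0.01
```

View pics/t4.png

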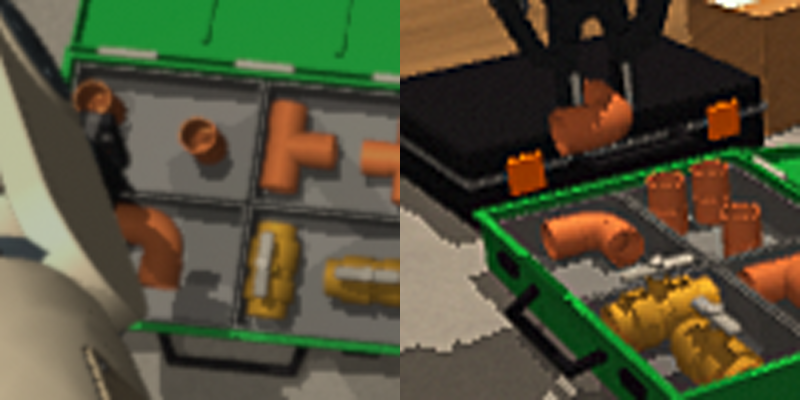

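The coupling stands in its bin at left-view (203,143), and the elbow is held over its own bin. Lowering.

Call:
servo_tool:
  rows:
    - [22,[-1,-2.6,50],[0,0,0]]
    - [22,[0,0,50],[0,0,0]]
    - [22,[0,0,20],[0,0,0]]
    - [22,[0,0,6],[0,0,0]]
    - [22,[0,0,2.5],[0,0,0]]
    - [22,[0,0,1.5],[0,0,0]]
    - [22,[0,0,0],[0,0,0]]

```text
clock: 31.15
eef_pos: [506.2, 326.6, 17.7]
tcp_rot: [3.14, -0.001, 1.491]
contact_force: [-0.2, -0.3, -1.6]
opening: 0.351
```

Call:
servo_tool:
  rows:
    - [22,[0,0,1.5],[0,0,0]]
    - [22,[0,0,1],[0,0,0]]
    - [22,[0,0,0],[0,0,0]]

```text
clock: 31.52
eef_pos: [506.0, 326.6, 15.3]
tcp_rot: [3.141, -0.001, 1.491]
contact_force: [-2.2, -0.5, 9.3]
opening: 0.353
```

Call:
servo_tool:
  rows:
    - [44,[0,0,-0.5],[0,0,0]]
    - [44,[0,0,0],[0,0,0]]
    - [44,[0,0,0],[0,0,0]]
    - [44,[0,0,-15],[0,0,0]]
    - [44,[0,0,-40],[0,0,0]]
    - [44,[0,0,-50],[0,0,0]]
    - [44,[0,0,-60],[0,0,0]]
    - [44,[0,0,0],[0,0,0]]

```text
clock: 32.52
eef_pos: [508.4, 328.0, 186.1]
tcp_rot: [3.134, -0.006, 1.491]
contact_force: [-0.2, 0.1, 0.6]
opening: 0.514
```

Call:
servo_tool:
  rows:
    - [60,[-60,0,0],[0,0,0]]
    - [60,[-60,0,0],[0,0,0]]
    - [60,[-60,0,0],[0,0,0]]
    - [60,[-60,0,0],[0,0,0]]
    - [60,[-60,0,0],[0,0,0]]
    - [60,[-60,0,0],[0,0,0]]
    - [60,[0,0,0],[0,0,0]]
    - [60,[0,0,0],[0,0,0]]

```text
clock: 33.52
eef_pos: [476.5, -32.6, 179.8]
tcp_rot: [-3.141, -0.0, 1.489]
contact_force: [-0.2, 0.3, 0.2]
opening: 0.703
```

```bash
python3 - <<'E'
from fit import *
F={n:grab_frame(n) for n in C};t=-.083
B=dict(coupling=(605.4,296.7),tee=(591.7,131.3),elbow=(495.8,305.9),valve=(482.1,140.5))
G=dict(coupling=(606.4,298.4,0),tee=(594-33*.083,148.4-33,1.49-1.571),elbow=(503.4,290.7,1.49),valve=(484,147,1.49))
for k,b in B.items():
    x,y,th=G[k];ms={n:copper(F[n],n,x,y,25,k) for n in F if not(n=="side" and k=="valve")}
    if k=="tee":ms.pop("side",0)
    for z0 in (7,):
        p,i=fit(k,x,y,ms,z0,[th]);d=p[:2]-b;R=np.array([[np.cos(t),np.sin(t)],[-np.sin(t),np.cos(t)]])
        print(k,p,round(i,3),"in bin frame",R@d)
print(sense()["eef_pos"],sense()["clock"])
cv2.imwrite("pics/t5.png",np.hstack([cv2.resize(F["top"][120:250,70:200],(400,400),interpolation=cv2.INTER_CUBIC),cv2.resize(F["side"][90:190,150:250],(400,400),interpolation=cv2.INTER_CUBIC)]))
E
```

```text
coupling [605.69 299.32   0.14] 0.574 in bin frame [0.07 2.63]
tee [590.67 116.45  -0.07] 0.938 in bin frame [  0.21 -14.89]
elbow [502.55 293.46   1.52] 0.557 in bin frame [  7.75 -11.84]
valve [482.6  147.79   1.5 ] 0.766 in bin frame [-0.1   7.31]
[476.79 -31.62 179.72] 33.625
```

View pics/t5.png

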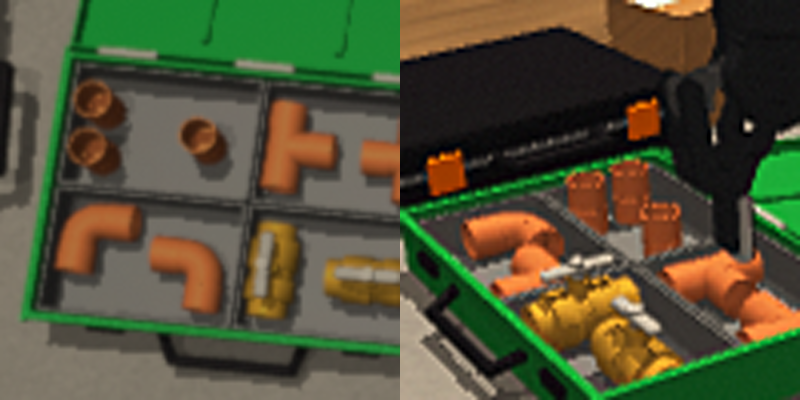

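All four sit flat or upright beside their twins: coupling (203,143), elbow (190,270), valve and tee at the right. The gripper is clear. I check the two look-alikes against the first network positions, then hand in.

```bash
python3 - <<'E'
from fit import *
T=np.linalg.inv(C["side"]["world_to_cam"]);grab_frame("side")
for t in("elbow45_mid","cap_mid"):
    for d in boxes_of("side",t)[:2]: print(t,round(d["conf"],2),(T@[*d["centre"],1])[:3])
print(sense()["contact_force"],sign_off())
E
```

```text
elbow45_mid 0.66 [566.82 -90.31  27.21]
cap_mid 0.69 [432.95 -91.39  17.33]
the job is handed in; nothing more can be done
[ 0.85  1.26 -0.09] None
```

I moved the valve, tee, coupling and elbow one by one into the bins holding their twins. I handed the job in at about 34 s of the 112 s allowed. No verdict is reported.

**Positions:** the last pictures show all four resting the right way up beside their twins. Fitted offsets from the bin points, against limits of ±50 mm in x and −46 to 60 mm in y:

| Fitting | x (mm) | y (mm) | Outline match (1 = perfect) |
|---|---|---|---|
| Coupling | 0 | 3 | 0.57 |
| Tee | 0 | −15 | 0.94 |
| Elbow | 8 | −12 | 0.56 |
| Valve | 0 | 7 | 0.77 |

**Weaker checks:** the low matches for the coupling and elbow are probably because their outlines overlap other copper fittings in the side view. Both positions still agree with where the gripper let go, to about 3 mm. I did not measure heights or tilts directly. That the fittings are on the floor rests on contact felt at each release and on the pictures.

**Look-alikes:** the slight-bend elbow and the cap are within about 2 mm of where they started. The gripper touched nothing at the end.

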